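# Top off the drying crib and draw the turntable's index plunger

## Robot

A 6-joint arm with a two-finger parallel gripper is mounted at the origin on the work surface. World frame = base frame: x ahead of the robot, y to its left, z up, the work surface at z = 0. Lengths are in m, angles in rad, forces in N, time in s.
With the tool pointing down it reaches from about 0.325 to 0.775 m from the base axis. Payload 5.5 kg.
Tool frame: the origin (TCP) lies between the finger pads; the fingertips stand 22 mm ahead of it and the grasp point (between the pads) lies 3 mm ahead of it; z points along the fingers, y is the line along which they close (so a half turn about z gives the same grasp; the last joint's range is limited). The gripper opens to 88 mm and grips with 3 to 60 N. Pads are 20 mm wide; open, the fingers measure 115 mm over their backs; the gripper's body (75 mm by 178 mm) begins 61 mm behind the grasp point.
Start: joints at [-1.25, 0.091, 1.231, -0, 1.82, -0.057], TCP at [0.221, -0.558, 0.217] pointing down, gripper open.
Joint ranges: [-2.87, 2.87], [-0.86, 2.18], [0.17, 2.46], [-1.51, 4.65], [0.06, 2.69], [-2.65, 2.65]. Speed limits (rad/s): [2.57, 2.57, 3.01, 3.14, 3.14, 3.14].

## Interface

Orientations are given as a unit quaternion [w, x, y, z].
In Python, from plant import readout, optics, arm gives the robot as it stands.
- The arm moves only by the tool step_arm, never from a script. Its argument "rows" is text: rows parted by semicolons, each of 4 numbers parted by spaces: the shift along the tool's x, y, z in m, then the turn about the tool's z in rad. In form: dx dy dz turn; .... A call has 1 to 20 rows; each row shifts and turns the commanded pose from where the row before left it, along the tool's axes as they then stand; what a row does not reach is not made up. A row lasts 1/12 s, in which the tool goes at most 41.7 mm and 7.16 degrees, less where a joint would pass 70% of its speed; a pose out of reach is approached as far as the arm can. A call is refused whole if a number of a shift passes 0.0417 or a number of a turn 0.125, either way. A call with a gripper value outside its range is refused whole. "fingers" is the closure in counts, from 0 (fully open) to 255 (shut), set as the call begins (left out, the last holds). The fingers move at their own pace and stop on an object; "grip_force" is the grip in N (left out, the last holds). Time passes only in rows, so rows that do not move let the fingers close. It gives the time, the measured TCP pose, the force, the opening and the grip force at its end, in the units of the state.
- readout.get_obs(): the state, without advancing time (a new reading comes with each control period).
- optics.grab_frame(name): name is "side" or "top"; returns a dict with "color" (420x560x3 uint8, red, green, blue), "fx", "fy", "cx", "cy" (pixels), "k1" (the pictures are not rectified: a ray, as slopes to the right and down, at radius r is drawn at 1 + k1 r^2 times it, then the intrinsics apply), "pose" (4x4, takes a point from camera to world coordinates). Camera axes: x right, y up, looking along -z (the intrinsics and any distortion apply to the point x, -y, -z); pixel columns grow to the right and rows downward; lengths in m; the calibration is good to about 2 mm. A picture is of the moment at which its call begins. There is no depth.
- arm.finish_job(): hands the job in; it is judged then, once.
Trained networks look in a picture, given as the dict that the camera call returned (one of the last four; its "shot" number tells which), for a name from the list of things; names that differ only in an ending like _2 or _b are one class to them, and where a whole thing is asked for, a point or a joint stands for the part that bears it (a point fixed in the world has none). Each returns a list of dicts, best first, with "score" (0 to 1); they miss things now and then, are a little off and sometimes report something else, mostly with a low value. They report only what shows in the picture. A call takes as long as a camera call. They do not tell look-alikes from the thing itself.
- optics.look_for(target, picture): "extent" ([left, top, right, bottom] in pixels, round what is visible of it).
The state is a dict: "time": time; "q": joint angles; "qd": joint speeds; "effort": joint torques, N m; "ee_pos": TCP position; "ee_rot": TCP orientation; "contact_force": force on the tool from outside, world axes, zero at the start; "moment": the same for the moment, N m; "opening": finger opening in m; "grasp_force": force on a finger pad.
Only numpy, scipy, OpenCV 4.12 (cv2) and the standard library are available. Lean on these libraries where they do the work, as an engineer would, in place of code of your own. Each camera call takes 0.05 s, during which the arm holds its last target. There are 200 camera calls.

## Task

Finish the drying crib on the finishing turntable: lay the two loose slats on it as a third layer, crosswise to the second, one directly above each bottom slat with the ends in line, and let go of them. Then grip the red knob of the turntable's index plunger, pull it straight out all the way to its stop and finish holding it there, so that the pin stays clear of its hole and the table can be turned; do not let go at the end. Keep the crib standing as it was and leave everything else on the shelf where it is.

Things in the scene. Friction and masses are not known exactly. Their poses are not given: they have to be found in the camera images.
- turntable: Fixed indexing turntable; it does not turn here. Plywood disc 250 mm across, 24 mm thick, top 60 mm above the shelf. Origin on the shelf under the disc's centre, z up. On it a crib of two slat layers, top 90 mm above the shelf. On its -y side stands the plunger's blue bracket: 44 mm wide, top 72 mm high, 150 to 174 mm from the disc's centre, with a 22 mm thick steel collar out to 186 mm.
- place_left (a point): Where a third-layer slat's underside centre belongs: on top of the crib (90 mm above the shelf), above bottom slat slat_1; its x and y axes are those of the turntable and the slat lies along its x.
- place_right (a point): The same for the other third-layer slat, above bottom slat slat_2, 90 mm from place_left.
- slat_5: Pine slat 150 x 22 x 15 mm, 30 g, origin at the centre of its underside, x along its length, z up. Starts loose on the shelf, left of the turntable.
- slat_6: Pine slat 150 x 22 x 15 mm, 30 g, origin at the centre of its underside, x along its length, z up. Starts loose on the shelf, right of the turntable.
- slat_1: Crib slat, same size (150 x 22 x 15 mm; x along its length, origin at underside centre), not fastened. Bottom layer, along the turntable's x at turntable y = +45 mm.
- slat_2: Crib slat, same size (150 x 22 x 15 mm; x along its length, origin at underside centre), not fastened. Bottom layer, along the turntable's x at turntable y = -45 mm.
- slat_3: Crib slat, same size (150 x 22 x 15 mm; x along its length, origin at underside centre), not fastened. Second layer, along the turntable's y at turntable x = +45 mm.
- slat_4: Crib slat, same size (150 x 22 x 15 mm; x along its length, origin at underside centre), not fastened. Second layer, along the turntable's y at turntable x = -45 mm.
- pull_knob (a point): Red spool-shaped pull knob of the index plunger, axis level, 48 mm above the shelf, 210 mm from the disc's centre when seated. Origin on the axis mid-waist, axes as the turntable's; it pulls straight out along -y. Waist 18 mm in diameter, 26 mm long; beyond it an end flange 32 mm across, 8 mm thick; towards the turntable a collar 24 mm across, 4 mm thick.
- plunger (a joint): Travel of the index plunger in m: 0 with its pin seated 14 mm deep in the brass-lined hole in the disc's rim, 0.020 fully back against its stop (pin 6 mm clear of the hole). A spring pulls it home: 4 N at 0, 8 N at 0.020; let go, it snaps in. A light pinch slips slowly; grip firmly or bear on the flange.
- die_1: Bystander: horn die, 18 mm.
- die_2: Bystander: horn die, 18 mm.
- scraper: Bystander: flat steel cabinet scraper 150 x 62 x 3 mm, lying left behind the turntable.
- jar: Bystander: squat amber glass jar with cork, 76 mm across, 88 mm high, right of the turntable, beyond slat_6.
Mind the look-alikes: they are no part of the job. What is shaped like the slat_6 but purple is not meant. Leave any black look-alike of the slat_5 alone.

How it is judged:
On the way, in this order (a step that is already met when the one before it is completed fails the run):
1. both loose slats lie released as the third layer, crib standing, the plunger still seated ((((x of slat_5 in the frame of place_left between -0.02 and 0.02 m and y of slat_5 in the frame of place_left between -0.012 and 0.012 m and z of slat_5 in the frame of place_left between -0.004 and 0.004 m and angle between the x axis of slat_5 and the x axis of turntable, either way round below 0.15 rad and angle between slat_5's own z axis and vertical below 0.08 rad and linear speed of slat_5 below 0.02 m/s and contact force between the fingers and slat_5 below 0.1 N) and (x of slat_6 in the frame of place_right between -0.02 and 0.02 m and y of slat_6 in the frame of place_right between -0.012 and 0.012 m and z of slat_6 in the frame of place_right between -0.004 and 0.004 m and angle between the x axis of slat_6 and the x axis of turntable, either way round below 0.15 rad and angle between slat_6's own z axis and vertical below 0.08 rad and linear speed of slat_6 below 0.02 m/s and contact force between the fingers and slat_6 below 0.1 N)) or ((x of slat_6 in the frame of place_left between -0.02 and 0.02 m and y of slat_6 in the frame of place_left between -0.012 and 0.012 m and z of slat_6 in the frame of place_left between -0.004 and 0.004 m and angle between the x axis of slat_6 and the x axis of turntable, either way round below 0.15 rad and angle between slat_6's own z axis and vertical below 0.08 rad and linear speed of slat_6 below 0.02 m/s and contact force between the fingers and slat_6 below 0.1 N) and (x of slat_5 in the frame of place_right between -0.02 and 0.02 m and y of slat_5 in the frame of place_right between -0.012 and 0.012 m and z of slat_5 in the frame of place_right between -0.004 and 0.004 m and angle between the x axis of slat_5 and the x axis of turntable, either way round below 0.15 rad and angle between slat_5's own z axis and vertical below 0.08 rad and linear speed of slat_5 below 0.02 m/s and contact force between the fingers and slat_5 below 0.1 N))) and distance of each of slat_1, slat_2, slat_3, slat_4 from where it was at the start of the episode below 0.012 m and value of joint plunger below 0.004 m), for 0.2 s.
2. the plunger is held fully back by its knob (value of joint plunger above 0.016 m and contact force between the fingers and plunger above 2 N), for 0.3 s.
At the end, for the whole second after the job is handed in: Fingers hold the knob (over 2 N) with the plunger past 16 of its 20 mm; slats 5 and 6 rest released on the crib, one per place, within 20 mm along, 12 mm across, 4 mm in height, 0.15 rad in yaw and 0.08 rad in tilt; crib slats moved less than 12 mm (all of step 2 and (((x of slat_5 in the frame of place_left between -0.02 and 0.02 m and y of slat_5 in the frame of place_left between -0.012 and 0.012 m and z of slat_5 in the frame of place_left between -0.004 and 0.004 m and angle between the x axis of slat_5 and the x axis of turntable, either way round below 0.15 rad and angle between slat_5's own z axis and vertical below 0.08 rad and linear speed of slat_5 below 0.02 m/s and contact force between the fingers and slat_5 below 0.1 N) and (x of slat_6 in the frame of place_right between -0.02 and 0.02 m and y of slat_6 in the frame of place_right between -0.012 and 0.012 m and z of slat_6 in the frame of place_right between -0.004 and 0.004 m and angle between the x axis of slat_6 and the x axis of turntable, either way round below 0.15 rad and angle between slat_6's own z axis and vertical below 0.08 rad and linear speed of slat_6 below 0.02 m/s and contact force between the fingers and slat_6 below 0.1 N)) or ((x of slat_6 in the frame of place_left between -0.02 and 0.02 m and y of slat_6 in the frame of place_left between -0.012 and 0.012 m and z of slat_6 in the frame of place_left between -0.004 and 0.004 m and angle between the x axis of slat_6 and the x axis of turntable, either way round below 0.15 rad and angle between slat_6's own z axis and vertical below 0.08 rad and linear speed of slat_6 below 0.02 m/s and contact force between the fingers and slat_6 below 0.1 N) and (x of slat_5 in the frame of place_right between -0.02 and 0.02 m and y of slat_5 in the frame of place_right between -0.012 and 0.012 m and z of slat_5 in the frame of place_right between -0.004 and 0.004 m and angle between the x axis of slat_5 and the x axis of turntable, either way round below 0.15 rad and angle between slat_5's own z axis and vertical below 0.08 rad and linear speed of slat_5 below 0.02 m/s and contact force between the fingers and slat_5 below 0.1 N))) and distance of each of slat_1, slat_2, slat_3, slat_4 from where it was at the start of the episode below 0.012 m); the arm keeps its last pose, push and grip.
It fails at once if a bystander is moved more than 20 mm (distance of any of die_1, die_2, scraper, jar from where it was at the start of the episode above 0.02 m).
It also fails if it takes over 64 s, if anything falls off the work surface, if the arm or the gripper's body presses on something with over 40 N, if the wrist force passes 120 N, or if a joint passes its speed limit or range.

## Working session

There is one attempt and no reset: what is moved stays moved. The work goes in short steps, Python scripts to look and compute and a tool call to move; the robot and the scene stay as the last step left them, time stands still between calls to the robot, and variables do not carry over. Pictures are saved under pics/ and viewed, at most 10 in all, crops included, and the job is handed in when it is done.

Besides the shell and the picture viewer there is one more tool, called after "Emit:" as name(argument=value, ...) on one line, values as JSON. step_arm: Moves the arm, as the interface text tells. Its arguments: {"type":"object","properties":{"rows":{"type":"string"},"fingers":{"type":"number"},"grip_force":{"type":"number"}},"required":["rows"]}

```bash
mkdir -p pics
cat > h.py <<'E'
import numpy as np, cv2, json
from plant import readout, optics, arm
def grab(n):
    return optics.grab_frame(n)
def save(p,f): cv2.imwrite(f,cv2.cvtColor(p["color"],cv2.COLOR_RGB2BGR))
def project(p,P):
    T=np.array(p["pose"]);P=np.atleast_2d(P)
    c=(P-T[:3,3])@T[:3,:3]
    x=c[:,0]/-c[:,2];y=-c[:,1]/-c[:,2];s=1+p["k1"]*(x*x+y*y)
    return np.c_[p["fx"]*x*s+p["cx"],p["fy"]*y*s+p["cy"]]
def unproj(p,uv,z):
    T=np.array(p["pose"]);uv=np.atleast_2d(uv).astype(float)
    xd=(uv[:,0]-p["cx"])/p["fx"];yd=(uv[:,1]-p["cy"])/p["fy"];x,y=xd.copy(),yd.copy()
    for _ in range(30):
        s=1+p["k1"]*(x*x+y*y);x,y=xd/s,yd/s
    d=np.c_[x,-y,-np.ones(len(x))]@T[:3,:3].T
    t=(z-T[2,3])/d[:,2]
    return T[:3,3]+d*t[:,None]
E
python3 - <<'E'
from h import *
for n in("top","side"):
    p=grab(n);save(p,f"pics/{n}0.png")
    print(n,p["fx"],p["fy"],p["cx"],p["cy"],p["k1"],np.round(p["pose"],3).tolist())
    for t in ["slat_5","turntable","pull_knob","jar","scraper","die_1"]:
        print(t,[(np.round(d["extent"]).tolist(),round(d["score"],2)) for d in optics.look_for(t,p)[:9]])
print(readout.get_obs())
E
```

```text
top 446.3881079674352 446.3881079674352 281.10562720537916 209.71234120983155 -0.13358668867949267 [[-0.107, 0.97, -0.217, 0.28], [-0.994, -0.105, 0.018, 0.006], [-0.005, 0.217, 0.976, 1.063], [0.0, 0.0, 0.0, 1.0]]
slat_5 [([217.0, 156.0, 283.0, 184.0], 0.95), ([103.0, 305.0, 160.0, 349.0], 0.82), ([402.0, 169.0, 431.0, 227.0], 0.81), ([124.0, 213.0, 137.0, 278.0], 0.8), ([352.0, 220.0, 390.0, 273.0], 0.8), ([227.0, 161.0, 250.0, 229.0], 0.77), ([260.0, 154.0, 291.0, 216.0], 0.74), ([230.0, 193.0, 295.0, 223.0], 0.7), ([308.0, 161.0, 352.0, 180.0], 0.35)]
turntable [([201.0, 139.0, 351.0, 246.0], 0.93), ([124.0, 211.0, 136.0, 274.0], 0.26)]
pull_knob [([311.0, 158.0, 348.0, 178.0], 0.47)]
jar [([377.0, 110.0, 414.0, 141.0], 0.92)]
scraper [([108.0, 158.0, 168.0, 184.0], 0.78), ([200.0, 138.0, 351.0, 246.0], 0.63), ([261.0, 154.0, 289.0, 218.0], 0.33)]
die_1 []
side 396.56739360634435 396.56739360634435 275.6637049253891 205.7390466022348 -0.006532391223783721 [[1.0, -0.007, -0.016, 0.458], [-0.01, 0.514, -0.858, -0.843], [0.015, 0.858, 0.514, 0.591], [0.0, 0.0, 0.0, 1.0]]
slat_5 [([1
[... 572 characters left out ...]
'time': 0.7, 'q': array([-1.24971091e+00,  9.10541001e-02,  1.23065073e+00, -7.64454384e-06,
        1.81978636e+00, -5.67048805e-02]), 'qd': array([ 5.42871022e-04, -8.85951259e-05, -3.36123980e-04, -1.20052193e-03,
       -7.26427660e-04, -3.50697191e-04]), 'effort': array([-6.39160007e-04, -4.46034515e+01, -4.06413782e+01,  6.95401942e-02,
        1.90949324e-02,  2.62795345e-05]), 'ee_pos': array([ 0.22132342, -0.55772122,  0.21718656]), 'ee_rot': array([5.07780007e-05, 9.82212473e-01, 1.87772885e-01, 3.01477565e-06]), 'contact_force': array([0.31934178, 0.77216496, 0.23144152]), 'moment': array([-0.00478392, -0.02855188, -0.03295829]), 'grasp_force': 0.0, 'opening': 0.08804226526575532}
```

View pics/top0.png

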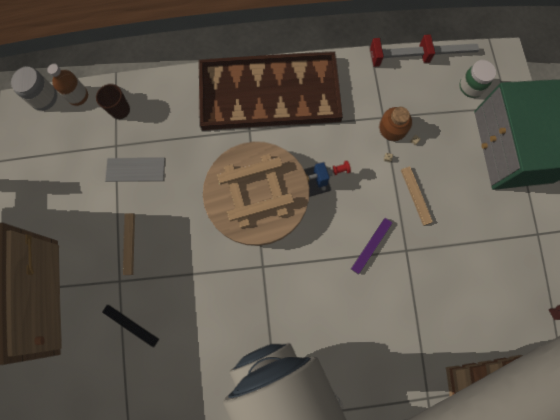

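View pics/side0.png

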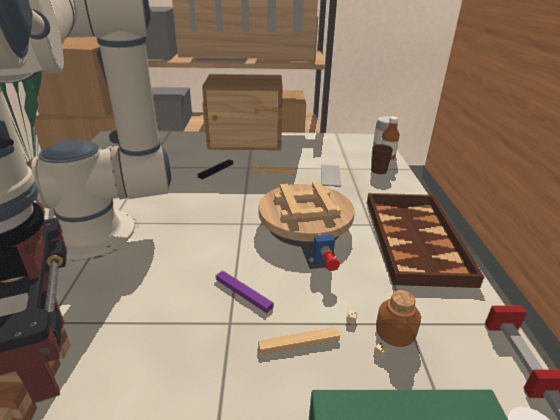

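```bash
cat >> h.py <<'E'
from scipy.optimize import minimize
def boxpts(x,y,a,z0,L=.15,W=.022,H=.015):
    c,s=np.cos(a),np.sin(a)
    return np.array([[x+c*i*L/2-s*j*W/2,y+s*i*L/2+c*j*W/2,z0+k*H] for i in(-1,1) for j in(-1,1) for k in(0,1)])
def hull(p,P,sh,S=4):
    m=np.zeros((sh[0],sh[1]),np.uint8)
    h=cv2.convexHull(np.round(project(p,P)*16).astype(np.int32))
    cv2.fillConvexPoly(m,h,1,cv2.LINE_8,4);return m
def fitslat(p,mask,x0,z0):
    def cost(v):
        h=hull(p,boxpts(v[0],v[1],v[2],z0),mask.shape)
        return 1-(h&mask).sum()/((h|mask).sum())
    best=None
    for da in(-.15,0,.15):
        s=np.array([x0[0],x0[1],x0[2]+da])
        r=minimize(cost,s,method="Nelder-Mead",options=dict(initial_simplex=np.array([s,s+[.01,0,0],s+[0,.01,0],s+[0,0,.1]]),xatol=1e-5,fatol=1e-5))
        if best is None or r.fun<best.fun:best=r
    return best
E
python3 - <<'E'
from h import *
t=cv2.imread("pics/top0.png");s=cv2.imread("pics/side0.png")
pt,ps=grab("top"),grab("side")
for nm,p,im,box in[("s5t",pt,t,(112,203,147,285)),("s6t",pt,t,(395,160,438,232)),("s6s",ps,s,(250,320,347,362)),("s5s",ps,s,(242,160,300,180))]:
    hsv=cv2.cvtColor(im,cv2.COLOR_BGR2HSV);l,tp,r,b=box
    sub=hsv[tp:b,l:r]
    sat=sub[...,1];th,mm=cv2.threshold(sat,0,1,cv2.THRESH_OTSU)
    n,lab,st,_=cv2.connectedComponentsWithStats(mm);k=1+st[1:,4].argmax()
    m=np.zeros(im.shape[:2],np.uint8);m[tp:b,l:r]=(lab==k)
    ys,xs=np.nonzero(m);c=unproj(p,[[xs.mean(),ys.mean()]],.0075)[0]
    w=unproj(p,np.c_[xs,ys],.0075)[:,:2];q=w-w.mean(0);v=np.linalg.svd(q,full_matrices=False)[2][0]
    a=np.arctan2(v[1],v[0]);f=fitslat(p,m,(c[0],c[1],a),0)
    print(nm,th,m.sum(),np.round(f.x,4),round(f.fun,3))
# red knob
for nm,p,im in[("t",pt,t),("s",ps,s)]:
    hsv=cv2.cvtColor(im,cv2.COLOR_BGR2HSV).astype(int)
    m=(((hsv[...,0]<6)|(hsv[...,0]>174))&(hsv[...,1]>170)&(hsv[...,2]>90)).astype(np.uint8)
    if nm=="t": m[:150]=0;m[200:]=0;m[:,:320]=0;m[:,360:]=0
    else: m[:240]=0;m[280:]=0;m[:,:310]=0;m[:,350:]=0
    ys,xs=np.nonzero(m);print(nm,len(xs),xs.min(),xs.max(),ys.min(),ys.max(),np.round(unproj(p,[[xs.mean(),ys.mean()]],.048),4))
a=cv2.resize(t[135:255,195:365],None,fx=4.7,fy=4.7,interpolation=cv2.INTER_CUBIC);cv2.imwrite("pics/tt.png",a)
E
```

```text
s5t 63.0 636 [0.4716 0.3625 3.0981] 0.113
s6t 66.0 651 [ 0.5143 -0.3492 -2.9262] 0.079
s6s 74.0 1198 [ 0.5146 -0.3459 -2.9222] 0.096
s5s 71.0 294 [0.4694 0.3664 0.0124] 0.109
t 93 334 349 162 172 [[ 0.5921 -0.1688  0.048 ]]
s 198 323 338 251 269 [[ 0.5915 -0.1668  0.048 ]]
```

View pics/tt.png

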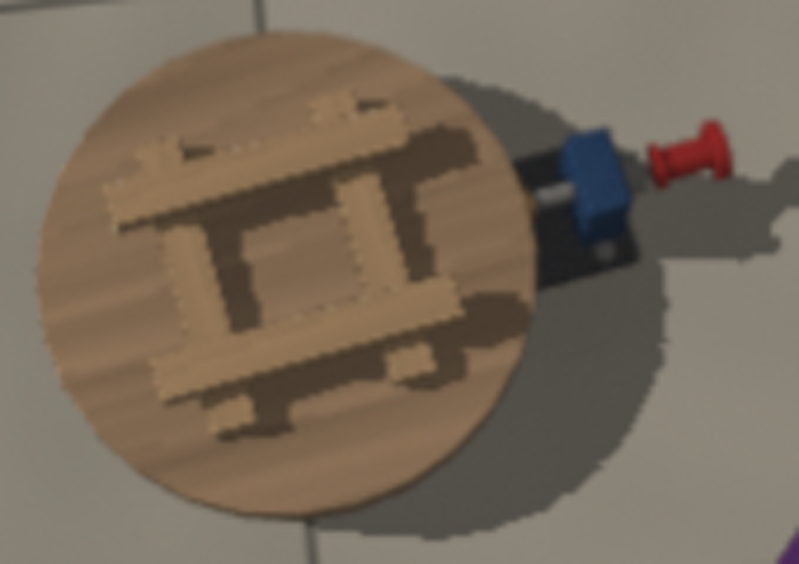

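Run:
```python
from h import *
from scipy.optimize import least_squares
pt=grab("top")
cv=lambda a:np.array([195-.5,135-.5])+(np.array(a)+.5)/4.7
A=unproj(pt,cv([(103,188),(400,105),(410,140),(118,228)]),.09)[:,:2]
B=unproj(pt,cv([(150,362),(455,278),(465,312),(168,403)]),.09)[:,:2]
for Q in(A,B):
    d=(Q[1]+Q[2]-Q[0]-Q[3])/2;print(Q.mean(0),np.linalg.norm(d),np.arctan2(d[1],d[0]),np.linalg.norm(Q[0]-Q[3]))
d=A.mean(0)-B.mean(0);print("sep",np.linalg.norm(d),"yaw",np.arctan2(d[1],d[0]),"c",(A.mean(0)+B.mean(0))/2)
def f(v):
    a=np.linspace(0,2*np.pi,721);P=np.c_[v[0]+.125*np.cos(a),v[1]+.125*np.sin(a),0*a+.06];q=project(pt,P)
    l,t=cv((37,30));r,b=cv((535,517));return [q[:,0].min()-l,q[:,0].max()-r,q[:,1].min()-t,q[:,1].max()-b]
r=least_squares(f,[.5,.03],diff_step=1e-3);print(r.x,r.fun)
k=np.array([.5918,-.168]);c=r.x;print("knob rel",np.linalg.norm(k-c),np.arctan2(*(k-c)[::-1])+np.pi/2)
```

```text
[0.59676667 0.04938367] 0.14913151846348308 -1.3846871964737262 0.02175697332087401
[0.50783447 0.03265853] 0.1493871213455587 -1.3884633630445604 0.021877785183798796
sep 0.09049124889799898 yaw 0.18589482995515785 c [0.55230057 0.0410211 ]
[0.55257299 0.04212689] [-0.60659654  0.59833835 -0.0953293   0.05302277]
knob rel 0.21375703456285575 0.18455809765370912
```

Emit:
step_arm(rows="0 0 0 0.0805;0 0 0 0.0805;0.0301 -0.0129 0.0088 0;0.0301 -0.0129 0.0088 0;0.0301 -0.0129 0.0088 0;0.0301 -0.0129 0.0088 0;0.0301 -0.0129 0.0088 0;0.0301 -0.0129 0.0088 0;0.0301 -0.0129 0.0088 0;0.0301 -0.0129 0.0088 0;0.0301 -0.0129 0.0088 0;0.0301 -0.0129 0.0088 0;0.0301 -0.0129 0.0088 0;0 0 0 0;0 0 0 0", fingers=80, grip_force=15)

```text
time: 2.1
ee_pos: [0.5148, -0.3465, 0.1192]
ee_rot: [-0.001, 0.994, 0.11, -0.001]
contact_force: [0.5, -0.5, -0.1]
opening: 0.0603
grasp_force: 0.0
```

Emit:
step_arm(rows="0 0.001 0.02 0;0 0 0.02 0;0 0 0.02 0;0 0 0.015 0;0 0 0.01 0;0 0 0.008 0;0 0 0 0;0 0 0 0")

```text
time: 2.77
ee_pos: [0.5142, -0.3495, 0.028]
ee_rot: [0.0, 0.994, 0.108, 0.0]
contact_force: [-0.8, -0.6, 0.1]
opening: 0.0603
grasp_force: 0.0
```

Emit:
step_arm(rows="0 0 0 0;0 0 0 0;0 0 0 0;0 0 0 0;0 0 0 0;0 0 0 0;0 0 0 0;0 0 0 0", fingers=255)

```text
time: 3.43
ee_pos: [0.5144, -0.3488, 0.0273]
ee_rot: [-0.0, 0.994, 0.108, -0.0]
contact_force: [0.0, 0.8, 0.2]
opening: 0.0102
grasp_force: 0.0
```

Run:
```python
from h import *
o=readout.get_obs();print(o["opening"],o["grasp_force"],o["ee_pos"])
s=grab("side");t=grab("top")
a=cv2.resize(s["color"][240:400,170:450],(800,457))[...,::-1];cv2.imwrite("pics/g6.png",a)
print(np.round(project(s,[.5144,-.3488,.006])), np.round(project(t,[.5144,-.3488,.006])))
```

```text
0.010228252536721305 0.0 [ 0.51437801 -0.34883418  0.02730786]
[[299. 342.]] [[416. 195.]]
```

View pics/g6.png

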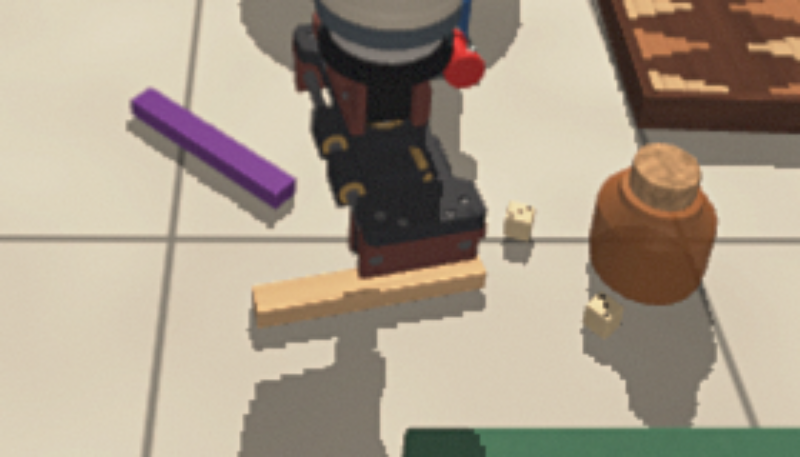

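Emit:
step_arm(rows="0 0 0 0;0 0 0 0;0 0 0 0")

```text
time: 3.78
ee_pos: [0.5144, -0.3489, 0.0273]
ee_rot: [-0.0, 0.994, 0.108, -0.0]
contact_force: [-0.1, 0.2, -0.8]
opening: 0.0003
grasp_force: 0.0
```

Emit:
step_arm(rows="0 0 -0.03 0;0 0 -0.03 0;0 0 -0.03 0;0 0 -0.03 0;0 0 0 0;0 0 0 0")

```text
time: 4.28
ee_pos: [0.5154, -0.3496, 0.1503]
ee_rot: [0.002, 0.994, 0.108, 0.002]
contact_force: [0.4, -0.6, 0.3]
opening: 0.0003
grasp_force: 0.0
```

Run:
```python
from h import *
o=readout.get_obs();e=o["ee_pos"];print(e)
s=grab("side");t=grab("top")
a=cv2.resize(s["color"][190:400,200:410],(600,600))[...,::-1];
b=cv2.resize(t["color"][100:260,340:500],(200,200))[...,::-1]
a=np.ascontiguousarray(a)
for z in(e[2]-.022,e[2]-.003): 
    u=project(s,[e[0],e[1],z])[0];cv2.circle(a,(int((u[0]-200)*600/210),int((u[1]-190)*600/210)),3,(0,255,0),-1)
cv2.imwrite("pics/g6b.png",np.hstack([a,np.vstack([b,np.zeros((400,200,3),np.uint8)])]))
```

```text
[ 0.51536997 -0.34963913  0.15029997]
```

View pics/g6b.png

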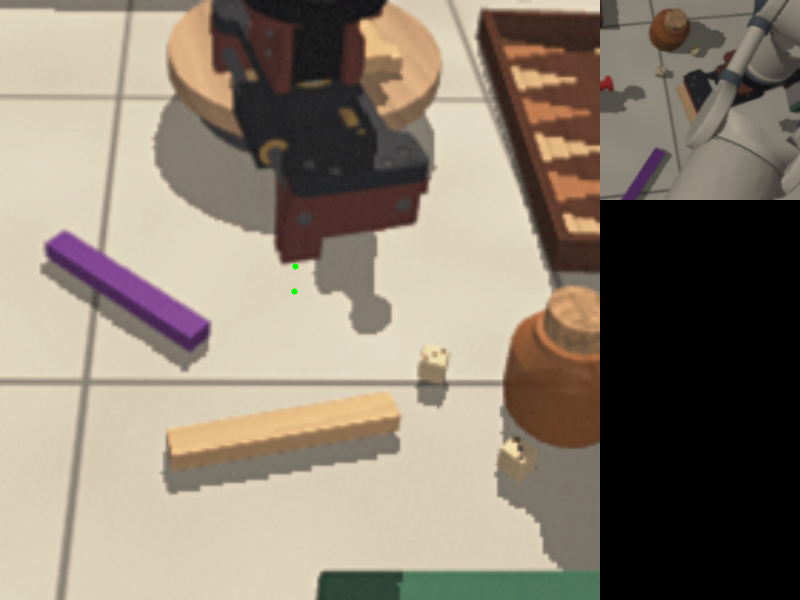

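Run:
```python
from h import *
o=readout.get_obs();e=o["ee_pos"];y=.2166
X=np.array([np.cos(y),np.sin(y),0]);Y=np.array([np.sin(y),-np.cos(y),0]);Z=np.array([0,0,-1])
ims=[]
for n,(l,t) in(("side",(225,180)),("top",(360,120))):
    p=grab(n);a=np.ascontiguousarray(cv2.resize(p["color"][t:t+120,l:l+120],(400,400),interpolation=cv2.INTER_CUBIC)[...,::-1]);k=400/120
    def dr(A,B,c):
        q=(project(p,[e+A[0]*X+A[1]*Y+A[2]*Z,e+B[0]*X+B[1]*Y+B[2]*Z])-[l,t]+.5)*k
        cv2.line(a,tuple(int(v) for v in q[0]),tuple(int(v) for v in q[1]),c,1,cv2.LINE_AA)
    dr((0,0,-.058),(0,0,.022),(0,255,0))
    for (u,v) in ((.0375,.089),):
      for z in(-.058,):
        c=[(u,v,z),(u,-v,z),(-u,-v,z),(-u,v,z)]
        for i in range(4): dr(c[i],c[(i+1)%4],(255,255,0))
    ims.append(a)
cv2.imwrite("pics/g6c.png",np.hstack(ims))
```

```text
(no output)
```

View pics/g6c.png

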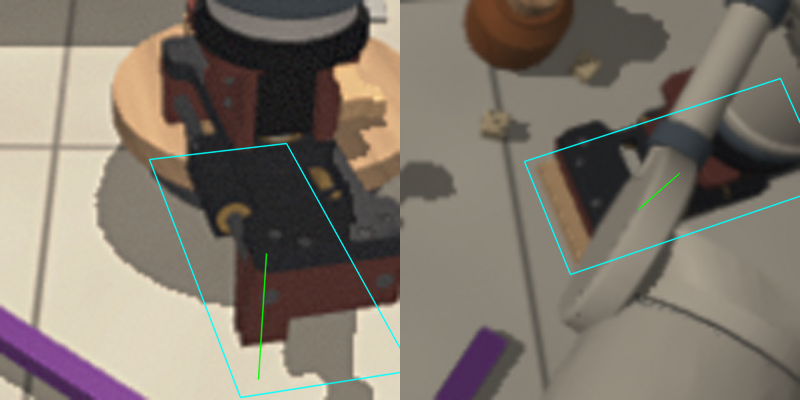

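Emit:
step_arm(rows="0 0 0.03 0;0 0 0.03 0;0 0 0.03 0;0 0 0.03 0;0 0 0 0;0 0 0.003 0;0 0 0.003 0;0 0 0.002 0;0 0 0 0;0 0 0 0", fingers=80)

```text
time: 5.32
ee_pos: [0.5151, -0.3494, 0.021]
ee_rot: [0.001, 0.994, 0.108, 0.001]
contact_force: [0.6, -0.5, -0.1]
opening: 0.0595
grasp_force: 0.0
```

Emit:
step_arm(rows="0 0 0.003 0;0 0 0.002 0;0 0 0 0;0 0 0 0")

```text
time: 5.65
ee_pos: [0.5143, -0.3488, 0.0141]
ee_rot: [-0.0, 0.994, 0.108, -0.0]
contact_force: [-0.2, 0.6, 0.3]
opening: 0.0599
grasp_force: 0.0
```

Emit:
step_arm(rows="0 0 0.003 0;0 0 0.002 0;0 0 0 0;0 0 0 0")

```text
time: 5.98
ee_pos: [0.5142, -0.3488, 0.009]
ee_rot: [-0.0, 0.994, 0.108, -0.0]
contact_force: [0.0, 0.5, -0.3]
opening: 0.0602
grasp_force: 0.0
```

Emit:
step_arm(rows="0 0 0.002 0;0 0 0.002 0;0 0 0 0;0 0 0 0")

```text
time: 6.32
ee_pos: [0.5142, -0.3488, 0.0051]
ee_rot: [-0.0, 0.994, 0.108, -0.0]
contact_force: [0.7, 0.4, 1.0]
opening: 0.0601
grasp_force: 0.0
```

Emit:
step_arm(rows="0 0 0 0;0 0 0 0;0 0 0 0;0 0 0 0;0 0 0 0;0 0 0 0;0 0 0 0;0 0 0 0;0 0 0 0", fingers=255)

```text
time: 7.07
ee_pos: [0.5144, -0.3489, 0.0054]
ee_rot: [0.0, 0.994, 0.108, 0.0]
contact_force: [-0.2, 0.1, 0.1]
opening: 0.0217
grasp_force: 15.0
```

Emit:
step_arm(rows="0 0 -0.01 0;0 0 -0.02 0;0 0 -0.03 0;0 0 -0.03 0;0 0 -0.03 0;0 0 -0.03 0.032;0 0 0 0;0.0109 -0.0332 0 0;0.0109 -0.0332 0 0;0.0109 -0.0332 0 0;0.0109 -0.0332 0 0;0.0109 -0.0332 0 0;0.0109 -0.0332 0 0;0.0109 -0.0332 0 0;0.0109 -0.0332 0 0;0.0109 -0.0332 0 0;0.0109 -0.0332 0 0;0 0 0 0;0 0 0 0", grip_force=20)

```text
time: 8.65
ee_pos: [0.5605, -0.0009, 0.1556]
ee_rot: [0.0, 0.996, 0.094, 0.0]
contact_force: [-0.3, 0.2, -0.6]
opening: 0.0214
grasp_force: 20.0
```

Run:
```python
from h import *
o=readout.get_obs();e=o["ee_pos"];print(e,o["opening"])
ims=[]
for n,(l,t) in(("side",(210,100)),("top",(180,110))):
    p=grab(n);a=np.ascontiguousarray(cv2.resize(p["color"][t:t+160,l:l+160],(400,400),interpolation=cv2.INTER_CUBIC)[...,::-1]);k=2.5
    P=boxpts(e[0],e[1],.185,e[2]-.0054)
    q=((project(p,P)-[l,t]+.5)*k).astype(int)
    cv2.polylines(a,[cv2.convexHull(q.astype(np.int32))],True,(0,255,0),1)
    ims.append(a)
cv2.imwrite("pics/p6.png",np.hstack(ims))
```

```text
[ 0.56046705 -0.00090489  0.15558448] 0.021358884550756078
```

View pics/p6.png

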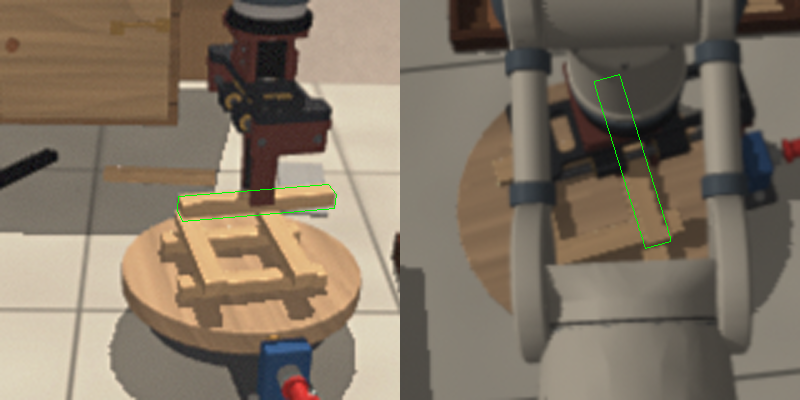

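Emit:
step_arm(rows="0 0.0018 0.015 0;0 0 0.015 0;0 0 0.012 0;0 0 0.008 0;0 0 0.005 0;0 0 0.002 0;0 0 0.001 0;0 0 0 0;0 0 0 0;0 0 0 0")

```text
time: 9.58
ee_pos: [0.5612, -0.0042, 0.0981]
ee_rot: [0.0, 0.996, 0.092, 0.001]
contact_force: [-0.2, -0.1, -1.1]
opening: 0.0217
grasp_force: 20.0
```

Emit:
step_arm(rows="0 0 0.001 0;0 0 0 0;0 0 0.001 0;0 0 0 0;0 0 0 0")

```text
time: 10.0
ee_pos: [0.5608, -0.0042, 0.0953]
ee_rot: [0.0, 0.996, 0.092, 0.0]
contact_force: [0.1, 0.5, -1.6]
opening: 0.0219
grasp_force: 20.0
```

Emit:
step_arm(rows="0 0 0 0;0 0 0 0;0 0 0 0;0 0 0 0;0 0 0 0;0 0 0 0;0 0 0 0", fingers=100)

```text
time: 10.58
ee_pos: [0.5608, -0.0043, 0.0953]
ee_rot: [-0.0, 0.996, 0.092, -0.0]
contact_force: [-0.2, -0.3, -0.2]
opening: 0.0537
grasp_force: 0.0
```

Emit:
step_arm(rows="0 0 -0.01 0;0 0 -0.02 0;0 0 -0.03 0;0 0 0 0;0 0 0 0")

```text
time: 11.0
ee_pos: [0.5621, -0.0043, 0.1586]
ee_rot: [0.0, 0.996, 0.092, 0.003]
contact_force: [0.6, -0.1, -0.3]
opening: 0.0535
grasp_force: 0.0
```

Emit:
step_arm(rows="0 0 0 0.1025;0 0 0 0.1025;-0.0082 -0.0305 0 0;-0.0082 -0.0305 0 0;-0.0082 -0.0305 0 0;-0.0082 -0.0305 0 0;-0.0082 -0.0305 0 0;-0.0082 -0.0305 0 0;-0.0082 -0.0305 0 0;-0.0082 -0.0305 0 0;-0.0082 -0.0305 0 0;-0.0082 -0.0305 0 0;-0.0082 -0.0305 0 0;-0.0082 -0.0305 0 0;0 0 0.03 0;0 0 0.03 0;0 0 0.03 0;0 0 0 0;0 0 0 0")

```text
time: 12.58
ee_pos: [0.4683, 0.3626, 0.0627]
ee_rot: [0.002, 1.0, -0.01, -0.002]
contact_force: [1.1, -0.5, 0.3]
opening: 0.0536
grasp_force: 0.0
```

Run:
```python
from h import *
o=readout.get_obs();e=o["ee_pos"];q=o["ee_rot"];print(e,2*np.arctan2(q[2],q[1]))
ims=[]
for n,(l,t) in(("side",(210,110)),("top",(70,160))):
    p=grab(n);a=np.ascontiguousarray(cv2.resize(p["color"][t:t+130,l:l+130],(400,400),interpolation=cv2.INTER_CUBIC)[...,::-1]);k=400/130
    P=boxpts(.4705,.364,-.02,0)
    for PP,c in((P,(0,255,0)),(boxpts(.5612,-.0042,.185,.09),(255,255,0)),(boxpts(.5441,.0855,.185,.09),(0,0,255))):
        cv2.polylines(a,[cv2.convexHull(((project(p,PP)-[l,t]+.5)*k).astype(np.int32))],True,c,1)
    ims.append(a)
cv2.imwrite("pics/p5.png",np.hstack(ims))
```

```text
[0.46828239 0.36261198 0.06271389] -0.02015738268309657
```

View pics/p5.png

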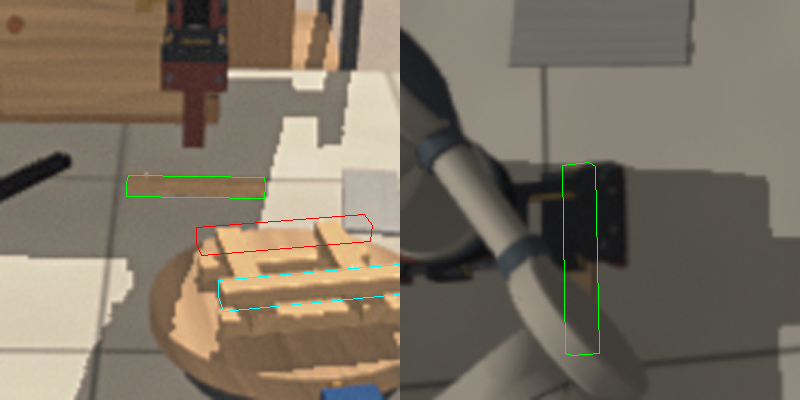

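Emit:
step_arm(rows="0.002 -0.001 0.015 0;0 0 0.015 0;0 0 0.012 0;0 0 0.008 0;0 0 0.005 0;0 0 0.002 0;0 0 0 0;0 0 0 0")

```text
time: 13.35
ee_pos: [0.4722, 0.3648, 0.0091]
ee_rot: [-0.0, 1.0, -0.01, 0.0]
contact_force: [0.9, 0.2, -0.6]
opening: 0.0535
grasp_force: 0.0
```

Emit:
step_arm(rows="0 0 0 0;0 0 0 0;0 0 0 0;0 0 0 0;0 0 0 0;0 0 0 0;0 0 0 0;0 0 0 0", fingers=255)

```text
time: 14.02
ee_pos: [0.4719, 0.3647, 0.0085]
ee_rot: [-0.0, 1.0, -0.01, 0.0]
contact_force: [-1.0, 0.0, 1.3]
opening: 0.0207
grasp_force: 19.8
```

Emit:
step_arm(rows="0 0 -0.01 0;0 0 -0.02 0;0 0 -0.03 0;0 0 -0.03 0;0 0 -0.03 0;0 0 -0.03 -0.1025;0 0 0 -0.1025;0.0021 0.0288 0 0;0.0021 0.0288 0 0;0.0021 0.0288 0 0;0.0021 0.0288 0 0;0.0021 0.0288 0 0;0.0021 0.0288 0 0;0.0021 0.0288 0 0;0.0021 0.0288 0 0;0.0021 0.0288 0 0;0.0021 0.0288 0 0;0 0 0 0;0 0 0 0;0 0 0 0")

```text
time: 15.68
ee_pos: [0.5453, 0.0857, 0.1588]
ee_rot: [-0.0, 0.996, 0.092, 0.0]
contact_force: [0.6, 0.5, -0.4]
opening: 0.0211
grasp_force: 19.8
```

Run:
```python
from h import *
o=readout.get_obs();e=o["ee_pos"];q=o["ee_rot"];print(e,2*np.arctan2(q[2],q[1]))
ims=[]
for n,(l,t) in(("side",(210,100)),):
    p=grab(n);a=np.ascontiguousarray(cv2.resize(p["color"][t:t+180,l:l+180],(600,600),interpolation=cv2.INTER_CUBIC)[...,::-1]);k=600/180
    for PP,c in((boxpts(e[0],e[1],.185,e[2]-.0085),(0,255,0)),(boxpts(.5441,.0855,.185,.09),(0,0,255))):
        cv2.polylines(a,[cv2.convexHull(((project(p,PP)-[l,t]+.5)*k).astype(np.int32))],True,c,1)
    ims.append(a)
cv2.imwrite("pics/q5.png",np.hstack(ims))
```

```text
[0.54534383 0.08567249 0.15875465] 0.18444609849895566
```

View pics/q5.png

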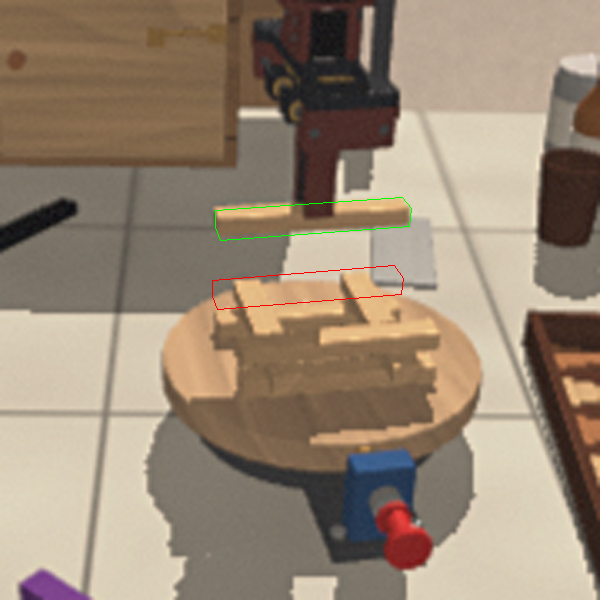

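Emit:
step_arm(rows="0 0 0.015 0;0 0 0.015 0;0 0 0.012 0;0 0 0.008 0;0 0 0.005 0;0 0 0.002 0;0 0 0.001 0;0 0 0 0;0 0 0 0;0 0 0 0")

```text
time: 16.57
ee_pos: [0.5458, 0.0854, 0.1011]
ee_rot: [-0.0, 0.996, 0.092, 0.001]
contact_force: [-0.1, -0.2, -0.4]
opening: 0.0208
grasp_force: 19.8
```

Emit:
step_arm(rows="0 0 0.001 0;0 0 0 0;0 0 0.001 0;0 0 0 0;0 0 0 0")

```text
time: 16.98
ee_pos: [0.5456, 0.0853, 0.0985]
ee_rot: [0.0, 0.996, 0.092, 0.0]
contact_force: [-0.5, 0.5, -0.4]
opening: 0.0209
grasp_force: 19.8
```

One more millimetre, then release.

Emit:
step_arm(rows="0 0 0.001 0;0 0 0 0;0 0 0 0")

```text
time: 17.23
ee_pos: [0.5456, 0.0853, 0.0984]
ee_rot: [0.0, 0.996, 0.092, 0.0]
contact_force: [-2.2, -1.2, 5.6]
opening: 0.0207
grasp_force: 19.8
```

Emit:
step_arm(rows="0 0 0 0;0 0 0 0;0 0 0 0;0 0 0 0;0 0 0 0;0 0 0 0;0 0 0 0", fingers=100)

```text
time: 17.82
ee_pos: [0.5454, 0.0854, 0.0972]
ee_rot: [-0.0, 0.996, 0.092, -0.0]
contact_force: [1.4, -0.9, 0.4]
opening: 0.053
grasp_force: 0.0
```

Emit:
step_arm(rows="0 0 -0.01 0;0 0 -0.02 0;0 0 -0.03 0;0 0 0 0;0 0 0 0")

```text
time: 18.23
ee_pos: [0.5467, 0.0855, 0.1605]
ee_rot: [0.0, 0.996, 0.092, 0.003]
contact_force: [-0.0, 0.2, -1.5]
opening: 0.0537
grasp_force: 0.0
```

Emit:
step_arm(rows="0 0 0 -0.1208;0 0 0 -0.1208;0 0 0 -0.1208;0 0 0 -0.1208;0 0 0 -0.1208;0 0 0 -0.1208;0 0 0 -0.1208;0 0 0 -0.1208;0 0 0 -0.1208;0 0 0 -0.1208;0 0 0 -0.1208;0 0 0 -0.1208;0 0 0 -0.1208;0 0 0 0;0 0 0 0")

```text
time: 19.48
ee_pos: [0.5451, 0.0853, 0.1565]
ee_rot: [-0.0, 0.64, 0.768, -0.0]
contact_force: [-0.8, 0.5, -0.4]
opening: 0.053
grasp_force: 0.0
```

Emit:
step_arm(rows="-0.0254 -0.0003 0 0;-0.0254 -0.0003 0 0;-0.0254 -0.0003 0 0;-0.0254 -0.0003 0 0;-0.0254 -0.0003 0 0;-0.0254 -0.0003 0 0;-0.0254 -0.0003 0 0;-0.0254 -0.0003 0 0;-0.0254 -0.0003 0 0;-0.0254 0 0 0;0 0 0 0;0 0 0.02 0;0 0 0.02 0;0 0 0.02 0;0 0 0 0;0 0 0 0;0 0 0 0")

```text
time: 20.9
ee_pos: [0.5897, -0.1645, 0.0985]
ee_rot: [0.0, 0.639, 0.769, 0.0]
contact_force: [-0.1, 0.3, 0.4]
opening: 0.0537
grasp_force: 0.0
```

Run:
```python
from h import *
o=readout.get_obs();e=o["ee_pos"];q=o["ee_rot"];print(e,2*np.arctan2(q[2],q[1]))
ims=[];K=np.array([.591,-.165,.048])
for n,(l,t) in(("side",(230,155)),("top",(200,120))):
    p=grab(n);a=np.ascontiguousarray(cv2.resize(p["color"][t:t+150,l:l+150],(400,400),interpolation=cv2.INTER_CUBIC)[...,::-1]);k=400/150
    for PP,c in((boxpts(.5612,-.0042,.185,.09),(255,255,0)),(boxpts(.5441,.0855,.185,.09),(0,0,255)),(np.array([K,K+[0,0,.001]]),(0,255,0)),(np.array([e,[e[0],e[1],.048]]),(255,0,255))):
        cv2.polylines(a,[cv2.convexHull(((project(p,PP)-[l,t]+.5)*k).astype(np.int32))],True,c,1)
    ims.append(a)
cv2.imwrite("pics/k.png",np.hstack(ims))
```

```text
[ 0.58969989 -0.16445688  0.09851313] 1.754401370970132
```

View pics/k.png

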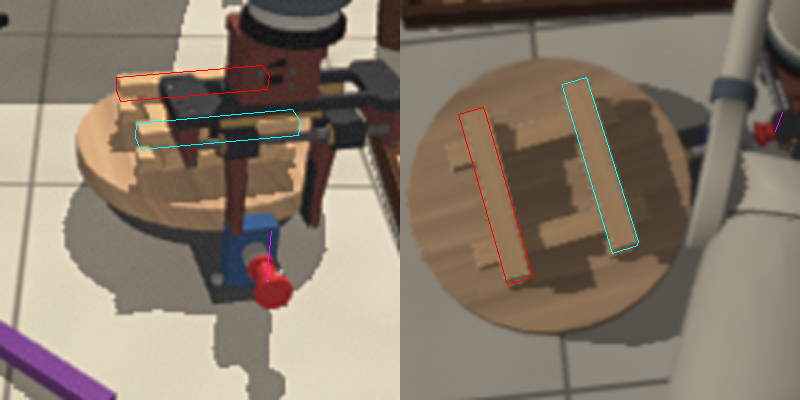

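Emit:
step_arm(rows="-0.0005 0.001 0.015 0;0 0 0.015 0;0 0 0.015 0;0 0 0.012 0;0 0 0.007 0;0 0 0.003 0;0 0 0 0;0 0 0 0;0 0 0 0")

```text
time: 21.75
ee_pos: [0.5911, -0.1653, 0.0316]
ee_rot: [0.001, 0.639, 0.769, 0.0]
contact_force: [-0.1, -0.7, -1.3]
opening: 0.0533
grasp_force: 0.0
```

Emit:
step_arm(rows="0 0 0 0;0 0 0 0;0 0 0 0;0 0 0 0;0 0 0 0;0 0 0 0;0 0 0 0;0 0 0 0;0 0 0 0", fingers=255, grip_force=45)

```text
time: 22.5
ee_pos: [0.5913, -0.165, 0.0304]
ee_rot: [0.001, 0.639, 0.769, 0.001]
contact_force: [5.9, 0.7, -1.9]
opening: 0.0169
grasp_force: 45.0
```

Emit:
step_arm(rows="-0.002 0 0 0;-0.002 0 0 0;-0.002 0 0 0;-0.002 0 0 0;-0.002 0 0 0;-0.002 0 0 0;-0.002 0 0 0;-0.002 0 0 0;-0.002 0 0 0;0 0 0 0;0 0 0 0;0 0 0 0")

```text
time: 23.5
ee_pos: [0.594, -0.1803, 0.0304]
ee_rot: [-0.001, 0.638, 0.77, 0.002]
contact_force: [2.7, 7.8, 0.8]
opening: 0.0172
grasp_force: 45.0
```

Emit:
step_arm(rows="-0.002 0 0 0;-0.002 0 0 0;-0.001 0 0 0;0 0 0 0;0 0 0 0;0 0 0 0")

```text
time: 24.0
ee_pos: [0.5948, -0.1847, 0.0304]
ee_rot: [-0.002, 0.638, 0.77, 0.002]
contact_force: [1.6, 8.7, 1.2]
opening: 0.0173
grasp_force: 45.0
```

Emit:
step_arm(rows="-0.001 0 0 0;-0.001 0 0 0;-0.001 0 0 0;0 0 0 0;0 0 0 0;0 0 0 0;0 0 0 0")

```text
time: 24.58
ee_pos: [0.5948, -0.1848, 0.0303]
ee_rot: [-0.004, 0.638, 0.77, 0.003]
contact_force: [-2.1, 17.9, 5.2]
opening: 0.0171
grasp_force: 45.0
```

Emit:
step_arm(rows="0 0 0 0;0 0 0 0;0 0 0 0;0 0 0 0;0 0 0 0;0 0 0 0;0 0 0 0;0 0 0 0;0 0 0 0;0 0 0 0")

```text
time: 25.42
ee_pos: [0.5948, -0.1848, 0.0303]
ee_rot: [-0.004, 0.638, 0.77, 0.003]
contact_force: [-1.5, 16.4, 4.8]
opening: 0.0169
grasp_force: 45.0
```

Run:
```python
from h import *
o=readout.get_obs();print(o["ee_pos"],o["contact_force"],o["grasp_force"])
p=grab("side");hsv=cv2.cvtColor(p["color"],cv2.COLOR_RGB2HSV).astype(int)
m=(((hsv[...,0]<6)|(hsv[...,0]>174))&(hsv[...,1]>170)&(hsv[...,2]>90))
m[:240]=0;m[300:]=0;m[:,:310]=0;m[:,360:]=0
ys,xs=np.nonzero(m);print(len(xs),xs.min(),xs.max(),ys.min(),ys.max())
f=lambda t:project(p,[.5524+np.sin(.185)*(.231+t),.0413-np.cos(.185)*(.231+t),.032])
print("flange bottom row seated/pulled",f(0),f(.02))
t=grab("top");c=t["color"]
for n,b in(("slats",None),):
    print([np.round(d["extent"]).tolist() for d in optics.look_for("slat_5",t)])
```

```text
[ 0.59476958 -0.18475846  0.03034761] [-1.51912611 16.36185715  4.77044211] 45.01599669456482
167 328 341 256 275
flange bottom row seated/pulled [[332.3883376  272.17319622]] [[335.36402196 278.30770952]]
[[226.0, 160.0, 250.0, 227.0], [102.0, 304.0, 156.0, 347.0], [219.0, 158.0, 284.0, 186.0], [266.0, 172.0, 272.0, 183.0], [260.0, 149.0, 289.0, 217.0], [227.0, 193.0, 296.0, 222.0]]
```

```bash
python3 -c "
from plant import arm
print(arm.finish_job())"
```

```text
the job is handed in; nothing more can be done
None
```

The job is handed in (no verdict came back): both loose slats lie released as the third layer in line with the bottom slats, and at about 25 s the gripper held the knob at 45 N with the plunger pulled the full 20 mm against its stop.

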